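# Bring the damper cap over its shaft and hold it there

### The arm

A 6-joint arm with a two-finger parallel gripper is mounted at the origin on the work surface. World frame = base frame: x ahead of the robot, y to its left, z up, the work surface at z = 0. Lengths are in m, angles in rad, forces in N, time in s.
With the tool pointing down it reaches from about 0.425 to 1.125 m from the base axis. Payload 14.9 kg.
Tool frame: the origin (TCP) lies midway between the tips of the shut fingers; the grasp point (between the pads) lies 19 mm behind it; z points along the fingers, y is the line along which they close (so a half turn about z gives the same grasp; the last joint's range is limited). The gripper opens to 91 mm and grips with 3 to 60 N. Pads are 32 mm wide; open, the fingers measure 118 mm over their backs; the gripper's body (76 mm by 178 mm) begins 60 mm behind the grasp point.
Start: joints at [1.069, 0.379, 1.734, -0, 1.028, -0.033], TCP at [0.316, 0.624, 0.187] pointing down, gripper open.
Joint ranges: [-2.77, 2.77], [-0.74, 2.19], [0, 2.66], [-1.06, 4.2], [0.31, 2.87], [-3.08, 3.08]. Speed limits (rad/s): [1.89, 1.89, 2.39, 3.14, 3.14, 3.14].

### API

Orientations are given as a unit quaternion [x, y, z, w].
In Python, from bench import telemetry, imaging, job, boxes_of, place_of gives the robot as it stands.
- The arm moves only by the tool step_arm, never from a script. Its argument "series" is a list of rows, each an object with "delta_pos": the shift along the tool's x, y, z in m, a list of three; "turn": the turn about the tool's z in rad; "grip": the gripper command: -1 is shut, 1 is fully open, values between are in proportion. In form: [{"delta_pos": [x, y, z], "turn": turn, "grip": grip}, ...]. A call has 1 to 20 rows; each row shifts and turns the commanded pose from where the row before left it, along the tool's axes as they then stand; what a row does not reach is not made up. A row lasts 1/10 s, in which the tool goes at most 50 mm and 8.59 degrees, less where a joint would pass 70% of its speed; a pose out of reach is approached as far as the arm can. A call with a gripper value outside its range is refused whole. The fingers move at their own pace and stop on an object; "grip_force" is the grip in N (left out, the last holds). Time passes only in rows, so rows that do not move let the fingers close. It gives the time, the measured TCP pose, the force, the opening and the grip force at its end, in the units of the state.
- telemetry.get_state(): the state, without advancing time (a new reading comes with each control period).
- imaging.read_camera(name): name is "side" or "top" or "wrist"; returns the picture (384x512x3 uint8, red, green, blue); there is no depth.
- imaging.get_calibration(name): a dict with "fovy" (degrees; the focal length in pixels is half the picture's height over the tangent of half this angle, whatever the lens; pixels are square), "cx", "cy" (the principal point, pixels), "camera_from_world" (4x4, takes a point from world to camera coordinates). Camera axes: x right, y up, looking along -z (the intrinsics and any distortion apply to the point x, -y, -z); pixel columns grow to the right and rows downward; lengths in m; the calibration is good to about 2 mm. The wrist camera is an equidistant fisheye: a pixel r from the principal point sees the ray r / f radians off the axis. A picture is of the moment at which its call begins: read the wrist's pose just before it. get_calibration takes no time and is no camera call; for the wrist camera it gives the pose at the moment of the call.
- job.finish_job(): hands the job in; it is judged then, once.
Trained networks look in the newest picture that a camera, given by its name, has taken for a name from the list of things; names that differ only in an ending like _2 or _b are one class to them, and where a whole thing is asked for, a point or a joint stands for the part that bears it (a point fixed in the world has none). Each returns a list of dicts, best first, with "confidence" (0 to 1); they miss things now and then, are a little off and sometimes report something else, mostly with a low value. They report only what shows in the picture. A call takes as long as a camera call. They do not tell look-alikes from the thing itself.
- boxes_of(camera, target): "at" ([column, row] as shares, 0 to 1, of the picture: columns of its width, rows of its height, amid what is visible of it).
- place_of(camera, target): "at" ([column, row] as shares, 0 to 1, of the picture: columns of its width, rows of its height: a listed point, or the origin of a listed thing).
The state is a dict: "time": time; "joints": joint angles; "qd": joint speeds; "tau": joint torques, N m; "tcp_pos": TCP position; "orientation": TCP orientation; "wrist_force": force on the tool from outside, world axes, zero at the start; "moment": the same for the moment, N m; "grip_width": opening from 0.0 (shut) to 1.0 (fully open); "finger_force": force on a finger pad.
Only numpy, scipy, OpenCV 4.12 (cv2) and the standard library are available. Lean on these libraries where they do the work, as an engineer would, in place of code of your own. Each camera call takes 0.05 s, during which the arm holds its last target. There are 200 camera calls.

### The job

Pick up the middle-sized cap from the parts stand (the twin of the one already fitted on the neighbouring shaft), lift it over the rack of black dampers without disturbing anything, and bring it boss-down over the bare shaft in the clamp. Stop with the cap upright, centred on the shaft and about one centimetre above its tip, never touching either shaft; finish while still holding it there steadily, without letting go or lowering it on.

Things in the scene. Friction and masses are not known exactly. Their poses are not given: they have to be found in the camera images.
- cap_center (a point): Centre, half-way up, of the cap to take: aluminium, upright, 40 mm tall in all (20 mm below to 20 mm above this point), 80 to 150 g. Body: a cylinder 40 mm in diameter, 30 mm tall, starting 10 mm below this point; its top 5 mm narrows to 37 mm. Below it a boss 24 mm in diameter, 10 mm long. z up.
- cap_mouth (a point): Centre of the cap's underside, 20 mm below cap_center: the mouth of the round blind bore in its boss, 18 mm wide, 10 mm deep, open downwards. z is the cap's axis, up.
- shaft_tip (a point): Top centre of the bare shaft, the target: a polished steel rod, upright and rigidly clamped, 14 mm in diameter, its last 12 mm a threaded stub 10 mm in diameter; the tip is 108 mm above the clamp block's top face and 174 mm above the bench. It stands in one of two holes, 50 mm either side of the middle of the clamp block; which one varies.
- fitted_top (a point): Top centre of the cap that is already fitted on the other, equal shaft in the clamp (part of it, fixed; leave alone): same 40 mm cap, top face 204 mm and underside 164 mm above the bench; 100 mm from the bare shaft.
- clamp: Split aluminium clamp block 210 x 80 x 20 mm with a row of round holes, on red vice jaws; fixed. Origin at bench height under its middle; x runs along its length and its row of holes, z up; its top face is 66 mm above the bench. The clamp is either to the left or to the right of the rack.
- stand: Parts stand, fixed: black base plate 205 x 56 x 8 mm with three upright aluminium tubes (outside 32 mm, inside 27 mm) in a row along its x axis at -75, 0 and +75 mm, their tops 33 mm above the bench. Origin at bench height under its middle. It is on the other side of the rack from the clamp; each tube holds one part, in any order.
- rack: Black steel rack, fixed, between stand and clamp: 184 x 130 mm, origin at bench height under its middle, x along the dampers, y across them, z up. Two black dampers lie on it side by side; the tops of the dampers are 144 mm above the bench, and nothing on it is higher.
- damper_a_center (a point): Centre of a loose black damper tube, 44 mm in diameter, 210 mm long (about 260 mm with its metal ends), lying along the rack's x on the rack; not to be moved. Its centre is 122 mm above the bench.
- damper_b_center (a point): Centre of the second, equal damper beside the first; not to be moved.
- sleeve_center (a point): Centre, half-way up, of another part on the stand: the slimmer, taller one (33 mm in diameter, 62 mm tall in all). Not wanted; leave in place.
- collar_center (a point): Centre, half-way up, of another part on the stand: the wide flat one (56 mm in diameter, 22 mm tall in all, disc 12 mm). Not wanted; leave in place.
- shaft: The bare shaft itself, fixed; origin on its axis at the clamp block's top face, 108 mm below shaft_tip; z up.
- fitted: The neighbouring shaft with its fitted cap, fixed; origin on its axis at the clamp block's top face; z up.
- cap: The cap to take; origin at the centre of its underside, the same point as cap_mouth. At the start its boss hangs loosely in one of the stand's three tubes and lifts straight out; the body overhangs the tube. It is round, so any finger direction suits it, but the other two parts stand in line with it along the stand.
Mind the look-alikes: they are no part of the job. What is shaped like the stand but red or turquoise is not meant.

How it is judged:
On the way, in this order (a step that is already met when the one before it is completed fails the run):
1. the cap is lifted out of its tube, held in the fingers (z of cap_mouth in the frame of stand above 0.045 m and contact force between the fingers and cap above 1 N), for 0.1 s.
2. the held cap passes over the dampers on the rack (contact force between the fingers and cap above 1 N and z of cap_mouth in the frame of rack above 0.144 m and y of cap_mouth in the frame of rack between -0.06 and 0.06 m and x of cap_mouth in the frame of rack between -0.14 and 0.14 m), for 0.04 s.
At the end, for the whole second after the job is handed in: The cap is held in the fingers, still (under 20 mm/s), upright within 5 degrees, its bore mouth within 5 mm of the shaft's axis and 3 to 18 mm above the shaft's tip, touching neither shaft, so that only the gripper carries it (contact force between the fingers and cap above 1 N and horizontal distance between cap_mouth and shaft_tip below 0.005 m and z of cap_mouth in the frame of shaft_tip between 0.003 and 0.018 m and angle between cap_mouth's own z axis and vertical below 0.09 rad and linear speed of cap below 0.02 m/s and contact force between cap and shaft below 0.05 N and contact force between cap and fitted below 0.05 N); the arm keeps its last pose, push and grip.
It fails at once if the cap or the robot touches the bare shaft or the fitted one (contact force between any of cap, the arm, the fingers and shaft above 0.5 N or contact force between any of cap, the arm, the fingers and fitted above 0.5 N).
It fails at once if a damper, or another part on the stand, is moved by more than 10 mm (distance of any of damper_a_center, damper_b_center, sleeve_center, collar_center from where it was at the start of the episode above 0.01 m).
It also fails if it takes over 45 s, if anything falls off the work surface, if the arm or the gripper's body presses on something with over 40 N, if the wrist force passes 120 N, or if a joint passes its speed limit or range.

## Working session

There is one attempt and no reset: what is moved stays moved. The work goes in short steps, Python scripts to look and compute and a tool call to move; the robot and the scene stay as the last step left them, time stands still between calls to the robot, and variables do not carry over. Pictures are saved under pics/ and viewed, at most 10 in all, crops included, and the job is handed in when it is done.

Besides the shell and the picture viewer there is one more tool, called after "Emit:" as name(argument=value, ...), one argument or row to a line, values as JSON. step_arm: Moves the arm, as the interface text tells. Its arguments: {"type":"object","properties":{"series":{"type":"array","items":{"type":"object","properties":{"delta_pos":{"type":"array","items":{"type":"number"}},"turn":{"type":"number"},"grip":{"type":"number"}}}},"grip_force":{"type":"number"}},"required":["series"]}

```bash
mkdir -p pics; cat > h.py <<'E'
import numpy as np, cv2
from bench import telemetry, imaging, job, boxes_of, place_of
def proj(c,P):
    k=imaging.get_calibration(c);f=192/np.tan(np.radians(k['fovy']/2))
    p=(np.array(k['camera_from_world'])@np.append(P,1))[:3];d=np.array([p[0],-p[1],-p[2]])
    if c=='wrist':
        r=np.hypot(d[0],d[1]);t=np.arctan2(r,d[2]);return np.array([k['cx'],k['cy']])+f*t*d[:2]/max(r,1e-9)
    return np.array([k['cx'],k['cy']])+f*d[:2]/d[2]
def ray(c,uv,k=None):
    k=k or imaging.get_calibration(c);f=192/np.tan(np.radians(k['fovy']/2))
    q=(np.array(uv)-[k['cx'],k['cy']])/f
    if c=='wrist':
        t=np.hypot(*q);d=np.array([*(q/max(t,1e-9)*np.sin(t)),np.cos(t)])
    else: d=np.array([*q,1.])
    T=np.linalg.inv(np.array(k['camera_from_world']));return T[:3,3],T[:3,:3]@(d*[1,-1,-1])
def atz(c,uv,z,k=None):
    o,d=ray(c,uv,k);return o+d*(z-o[2])/d[2]
E
python3 - <<'E'
from h import *
Z=dict(cap_center=None,shaft_tip=.174,fitted_top=.204,clamp=0,stand=0,rack=0,damper_a_center=.122,sleeve_center=None,collar_center=None)
print(telemetry.get_state())
ims=[]
for c in('side','top','wrist'):
    k=imaging.get_calibration(c)
    im=imaging.read_camera(c);cv2.imwrite(f'pics/{c}0.png',im[...,::-1])
    print(c,k['fovy'],np.linalg.inv(k['camera_from_world'])[:3].round(3).tolist())
    for n,z in Z.items():
        for r in place_of(c,n)[:3]:
            uv=np.array(r['at'])*[512,384]
            print(n,round(r['confidence'],2),uv.round(),atz(c,uv,.053 if z is None else z,k).round(3))
E
```

```text
{'time': 0.0, 'joints': array([ 1.06866527e+00,  3.79385217e-01,  1.73479513e+00,  2.66522662e-05,
        1.02850491e+00, -3.32966689e-02]), 'qd': array([ 0.00032691,  0.00012032,  0.00063476,  0.00043537,  0.00058771,
       -0.00152409]), 'tau': array([ 6.27008321e-04, -7.63733840e+01, -4.34367621e+01,  6.50457409e-02,
        4.24385397e-02, -1.10843753e-04]), 'tcp_pos': array([0.31608041, 0.62408724, 0.18659749]), 'orientation': array([ 2.32282820e-01,  9.72648134e-01, -5.23820981e-04, -1.55515206e-04]), 'wrist_force': array([-0.59639926, -0.32005651,  0.25712412]), 'moment': array([ 0.01636369, -0.02181939,  0.04995616]), 'finger_force': 0.0, 'grip_width': 0.9980434166968423}
side 57.61125386147617 [[-0.983, 0.109, -0.151, 0.406], [-0.185, -0.537, 0.823, 0.615], [0.008, 0.836, 0.548, 0.597]]
cap_center 0.74 [234. 194.] [ 0.62  -0.205  0.053]
shaft_tip 0.65 [176. 299.] [0.589 0.283 0.174]
fitted_top 0.69 [242. 279.] [0.492 0.25  0.204]
clamp 0.57 [217. 358.] [0.54  0.259 0.   ]
stand 0.96 [257. 207.] [ 0.555 -0.23   0.   ]
stand 0.91 [352. 209.] [ 0.276 -0.279  0.   ]
stand 0.87
[... 171 characters left out ...]
197.] [ 0.475 -0.222  0.053]
top 51.429362175248045 [[0.023, 0.992, -0.126, 0.406], [-0.999, 0.026, 0.024, -0.053], [0.027, 0.125, 0.992, 1.216]]
cap_center 0.58 [298. 166.] [ 0.629 -0.218  0.053]
fitted_top 0.75 [119. 201.] [0.497 0.255 0.204]
stand 0.84 [366. 182.] [ 0.595 -0.438  0.   ]
stand 0.77 [135. 272.] [0.305 0.258 0.   ]
stand 0.66 [312. 281.] [ 0.288 -0.273  0.   ]
rack 0.8 [215. 200.] [0.526 0.027 0.   ]
damper_a_center 0.67 [229. 198.] [ 0.521 -0.021  0.122]
sleeve_center 0.49 [305. 191.] [ 0.554 -0.242  0.053]
collar_center 0.56 [308. 217.] [ 0.478 -0.25   0.053]
wrist 65.70646984690485 [[0.452, -0.867, -0.211, 0.257], [0.892, 0.439, 0.106, 0.655], [0.0, -0.236, 0.972, 0.386]]
```

View pics/top0.png

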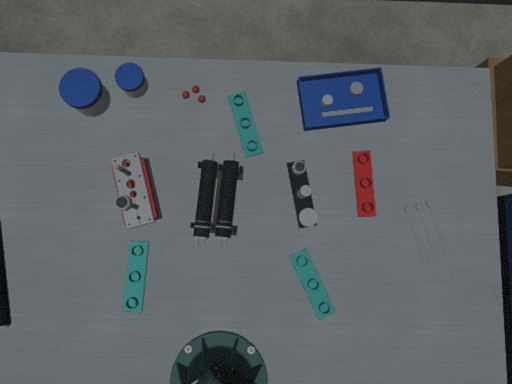

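View pics/side0.png

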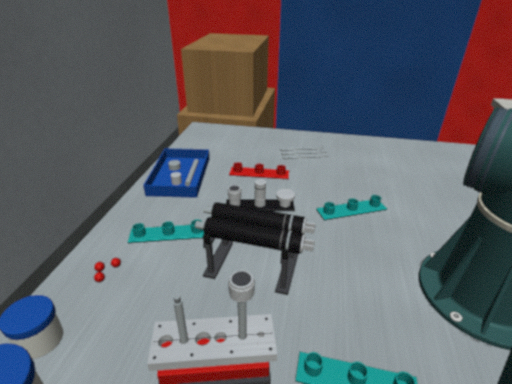

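The top picture shows the black stand near (302,194): the cap is at its far end (298,167), the sleeve in the middle (305,191) and the collar at the near end (308,217). The clamp is at (135,190), with the fitted cap at (123,202) and the bare shaft at (122,169). The side picture agrees, with the bare shaft tip at (177,299). I'll move up and over the clamp first and look from there.

Emit:
step_arm(
  series=[
    {"delta_pos": [0,0,-0.04],"turn": 0,"grip": 1},
    {"delta_pos": [0,0,-0.04],"turn": 0,"grip": 1},
    {"delta_pos": [0,0,-0.04],"turn": 0,"grip": 1},
    {"delta_pos": [0,0,-0.04],"turn": 0,"grip": 1},
    {"delta_pos": [-0.041,-0.019,0],"turn": 0,"grip": 1},
    {"delta_pos": [-0.041,-0.019,0],"turn": 0,"grip": 1},
    {"delta_pos": [-0.041,-0.019,0],"turn": 0,"grip": 1},
    {"delta_pos": [-0.041,-0.019,0],"turn": 0,"grip": 1},
    {"delta_pos": [-0.041,-0.019,0],"turn": 0,"grip": 1},
    {"delta_pos": [-0.041,-0.019,0],"turn": 0,"grip": 1},
    {"delta_pos": [-0.041,-0.019,0],"turn": 0,"grip": 1},
    {"delta_pos": [-0.041,-0.019,0],"turn": 0,"grip": 1},
    {"delta_pos": [-0.041,-0.019,0],"turn": 0,"grip": 1},
    {"delta_pos": [-0.041,-0.019,0],"turn": 0,"grip": 1},
    {"delta_pos": [0,0,0],"turn": -0.136,"grip": 1},
    {"delta_pos": [0,0,0],"turn": -0.136,"grip": 1},
    {"delta_pos": [0,0,0],"turn": -0.136,"grip": 1},
    {"delta_pos": [0,0,0],"turn": -0.136,"grip": 1},
    {"delta_pos": [0,0,0],"turn": -0.136,"grip": 1},
    {"delta_pos": [0,0,0],"turn": 0,"grip": 1},
  ],
)

```text
time: 3.5
tcp_pos: [0.5962, 0.2697, 0.3472]
orientation: [-0.106, 0.994, -0.0, -0.0]
wrist_force: [-0.2, -0.7, 0.6]
grip_width: 0.998
finger_force: 0.0
```

```bash
cat >> h.py <<'E'
def look(c,Z,save=None):
    k=imaging.get_calibration(c);im=imaging.read_camera(c)
    if save: cv2.imwrite(f'pics/{save}.png',im[...,::-1])
    for n,z in Z.items():
        for r in place_of(c,n)[:2]:
            uv=np.array(r['at'])*[512,384]
            print(c,n,round(r['confidence'],2),uv.round(1),atz(c,uv,z,k).round(4))
def tool(goal,s=None):
    from scipy.spatial.transform import Rotation as R
    s=s or telemetry.get_state();r=R.from_quat(s['orientation'])
    print('tcp',s['tcp_pos'].round(4),'y ang',np.degrees(np.arctan2(*r.as_matrix()[1::-1,1])).round(2),'delta tool',r.inv().apply(np.array(goal)-s['tcp_pos']).round(4))
ZZ=dict(cap_center=.043,shaft_tip=.174,fitted_top=.204,clamp=.0,shaft=.066,fitted=.066,sleeve_center=.06,collar_center=.04,damper_a_center=.122)
E
python3 - <<'E'
from h import *
tool([.6,.27,.35])
for c in('wrist','top','side'): look(c,ZZ,c+'1')
E
```

```text
tcp [0.5962 0.2697 0.3472] y ang 102.22 delta tool [-0.0038 -0.0005 -0.0028]
wrist cap_center 0.75 [ 23.3 130.1] [ 0.6231 -0.2282  0.043 ]
wrist cap_center 0.68 [31.6 57.9] [ 0.469  -0.2344  0.043 ]
wrist shaft_tip 0.68 [263.3 169.1] [0.5884 0.2784 0.174 ]
wrist fitted_top 0.7 [261.1  88.2] [0.4927 0.2542 0.204 ]
wrist clamp 0.56 [261.4 128.4] [0.5422 0.269  0.    ]
wrist clamp 0.52 [ 30. 130.] [ 0.6279 -0.2464  0.    ]
wrist shaft 0.57 [263.3 156.4] [0.5846 0.2803 0.066 ]
wrist fitted 0.65 [261.2  99.4] [0.4951 0.2573 0.066 ]
wrist sleeve_center 0.76 [22.3 95.9] [ 0.5503 -0.2268  0.06  ]
wrist sleeve_center 0.46 [ 28.3 130. ] [ 0.6179 -0.1963  0.06  ]
wrist collar_center 0.71 [28.8 58.1] [ 0.4691 -0.2462  0.04  ]
wrist damper_a_center 0.9 [92.5 83. ] [ 0.5145 -0.0086  0.122 ]
top cap_center 0.71 [299.1 168.2] [ 0.6239 -0.2241  0.043 ]
top shaft_tip 0.71 [206.4 196.5] [0.5175 0.0384 0.174 ]
top shaft_tip 0.63 [120.1 167.7] [0.5878 0.2675 0.174 ]
top fitted_top 0.75 [121.6 199.6] [0.5008 0.2493 0.204 ]
top fitted_top 0.71 [205.5 197.6] [0.5113 0.0379 0.204 ]
top clamp 0.72 [138.6 193.
[... 327 characters left out ...]
3 [308.  216.4] [ 0.4803 -0.2521  0.04  ]
top damper_a_center 0.73 [228.4 196.7] [ 0.524  -0.0176  0.122 ]
top damper_a_center 0.21 [298.2 167.6] [ 0.6108 -0.21    0.122 ]
side shaft_tip 0.62 [174.7 299.3] [0.5903 0.2832 0.174 ]
side fitted_top 0.69 [243.7 279.8] [0.4892 0.2516 0.204 ]
side fitted_top 0.57 [235.8 198.2] [0.5529 0.0359 0.204 ]
side clamp 0.75 [213.5 358. ] [0.5458 0.2613 0.    ]
side shaft 0.57 [184.1 337.6] [0.5905 0.2738 0.066 ]
side fitted 0.64 [241.2 335.9] [0.495  0.2518 0.066 ]
side sleeve_center 0.47 [260.7 188.8] [ 0.5471 -0.2391  0.06  ]
side damper_a_center 0.97 [261.  215.4] [ 0.51   -0.0264  0.122 ]
side damper_a_center 0.71 [234.4 195.9] [ 0.5894 -0.0943  0.122 ]
```

View pics/wrist1.png

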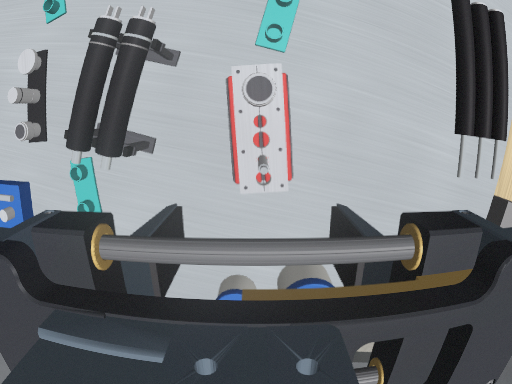

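```bash
python3 - <<'E'
from h import *
im=cv2.imread('pics/wrist1.png')[60:200,215:310]
cv2.imwrite('pics/w1c.png',cv2.resize(im,None,fx=4,fy=4,interpolation=cv2.INTER_CUBIC))
for P in([.588,.278,.174],[.588,.278,.162],[.588,.278,.066],[.493,.254,.204],[.493,.254,.164]):print(P,proj('wrist',P).round(1),(4*(proj('wrist',P)-[215,60])).round())
E
```

```text
[0.588, 0.278, 0.174] [263.  168.7] [192. 435.]
[0.588, 0.278, 0.162] [262.8 167.2] [191. 429.]
[0.588, 0.278, 0.066] [261.5 158.1] [186. 392.]
[0.493, 0.254, 0.204] [260.7  88.4] [183. 114.]
[0.493, 0.254, 0.164] [260.2  91.8] [181. 127.]
```

View pics/w1c.png

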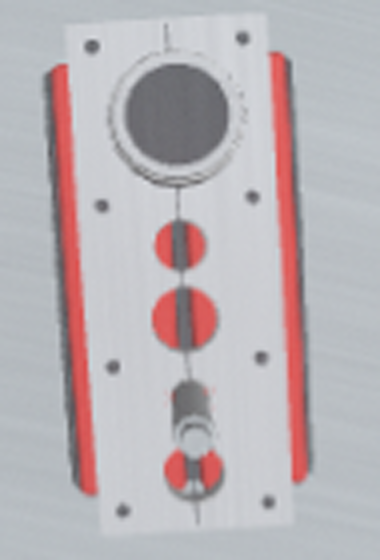

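The crop shows the stub's round top at crop (195,437), i.e. full-picture (263.8,169), which agrees with the network. So the shaft tip is at about (0.589, 0.279). Next I'll go above the cap.

Emit:
step_arm(
  series=[
    {"delta_pos": [0.007,-0.0445,0],"turn": 0,"grip": 1},
    {"delta_pos": [0.007,-0.0445,0],"turn": 0,"grip": 1},
    {"delta_pos": [0.007,-0.0445,0],"turn": 0,"grip": 1},
    {"delta_pos": [0.007,-0.0445,0],"turn": 0,"grip": 1},
    {"delta_pos": [0.007,-0.0445,0],"turn": 0,"grip": 1},
    {"delta_pos": [0.007,-0.0445,0],"turn": 0,"grip": 1},
    {"delta_pos": [0.007,-0.0445,0],"turn": 0,"grip": 1},
    {"delta_pos": [0.007,-0.0445,0],"turn": 0,"grip": 1},
    {"delta_pos": [0.007,-0.0445,0],"turn": 0,"grip": 1},
    {"delta_pos": [0.007,-0.0445,0],"turn": 0,"grip": 1},
    {"delta_pos": [0.007,-0.0445,0],"turn": 0,"grip": 1},
    {"delta_pos": [0,0,0.04],"turn": 0,"grip": 1},
    {"delta_pos": [0,0,0.04],"turn": 0,"grip": 1},
    {"delta_pos": [0,0,0.04],"turn": 0,"grip": 1},
    {"delta_pos": [0,0,0],"turn": 0,"grip": 1},
    {"delta_pos": [0,0,0],"turn": 0,"grip": 1},
  ],
)

```text
time: 6.6
tcp_pos: [0.6238, -0.225, 0.228]
orientation: [-0.105, 0.994, 0.0, -0.0]
wrist_force: [0.3, 0.2, 0.3]
grip_width: 1.001
finger_force: 0.0
```

```bash
python3 - <<'E'
from h import *
look('wrist',dict(cap_center=.043,cap_mouth=.023,stand=0,sleeve_center=.054,collar_center=.04,damper_a_center=.122),'wrist2')
tool([.6235,-.226,.2])
E
```

```text
wrist cap_center 0.88 [257.2 169.8] [ 0.6203 -0.2233  0.043 ]
wrist cap_mouth 0.58 [257.1 169.5] [ 0.6231 -0.2227  0.023 ]
wrist stand 0.94 [130.3 118.5] [ 0.5881 -0.4258  0.    ]
wrist stand 0.91 [336.5 273.7] [ 0.7696 -0.0551  0.    ]
wrist sleeve_center 0.69 [261.3 116.4] [ 0.5514 -0.2328  0.054 ]
wrist sleeve_center 0.47 [260.4 168.4] [ 0.6159 -0.2201  0.054 ]
wrist collar_center 0.88 [262.   57.5] [ 0.4747 -0.2482  0.04  ]
wrist damper_a_center 0.9 [449.5 135.1] [ 0.5148 -0.0122  0.122 ]
wrist damper_a_center 0.31 [260.4 115. ] [ 0.5515 -0.235   0.122 ]
tcp [ 0.624  -0.2252  0.2285] y ang 102.11 delta tool [ 0.0007 -0.0007  0.0285]
```

View pics/wrist2.png

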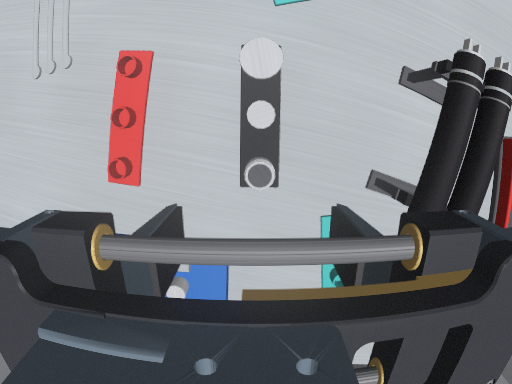

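The view shows the stand row vertical at column ~260: collar (261,58), sleeve (261,114) and cap with a dark top disc at (260,176). The fingers straddle the row. I'll fit the dark disc next.

```bash
python3 - <<'E'
from h import *
g=cv2.cvtColor(cv2.imread('pics/wrist2.png'),6)
r=g[150:196,240:282];print(r[::4,::3])
m=((r>55)&(r<125)).astype(np.uint8)
n,l,s,c=cv2.connectedComponentsWithStats(m)
for i in range(1,n):
    if s[i][4]>60:
        uv=c[i]+[240,150];print(s[i],uv,atz('wrist',uv,.063),atz('wrist',uv,.058))
E
```

```text
[[ 67  74  75  73  73  71  74  73  73  76  73  72  73 142]
 [ 68  69  75  73  72  73  74  71  76  74  75  74  73 137]
 [ 67  74  70  72  84 118 122 119 108  79  71  72  74 147]
 [ 67  73  74 118 161 191 205 207 179 190 121  72  74 151]
 [ 68  72 130 192 171 105 108 106 105 180 196 112  75 166]
 [ 67  73 177 116 108 107 105 108 107 106 156 191  75 166]
 [ 68  84 209 108 109 109 108 107 109 106 104 201  74 191]
 [ 68  74 203 105 106 106 108 108 106 109 112 201  77 188]
 [ 69  74 143 185 107 109 109 111 109 105 198 108  75 189]
 [130  84  86 126 203 139 107 109 150 205  83  71  74 190]
 [191 190 189 188 189 189 192 192 190 190 191 190 190 190]
 [191 189 188 188 189 190 191 189 187 189 189 189 191 189]]
[  0   0  39  37 705] [258.48085106 162.49787234] [ 0.60846092 -0.22458918  0.063     ] [ 0.60914735 -0.22440379  0.058     ]
[  8  15  23  22 407] [259.14004914 175.44226044] [ 0.62422014 -0.22034837  0.063     ] [ 0.62512278 -0.22010479  0.058     ]
```

Emit:
step_arm(
  series=[
    {"delta_pos": [-0.001,0.0045,0.038],"turn": 0,"grip": 1},
    {"delta_pos": [0,0,0.04],"turn": 0,"grip": 1},
    {"delta_pos": [0,0,0.04],"turn": 0,"grip": 1},
    {"delta_pos": [0,0,0.04],"turn": 0,"grip": 1},
    {"delta_pos": [0,0,0.02],"turn": 0,"grip": 1},
    {"delta_pos": [0,0,0.02],"turn": 0,"grip": 1},
    {"delta_pos": [0,0,0],"turn": 0,"grip": 1},
    {"delta_pos": [0,0,0],"turn": 0,"grip": 0.3},
    {"delta_pos": [0,0,0],"turn": 0,"grip": 0.1},
    {"delta_pos": [0,0,0],"turn": 0,"grip": 0},
    {"delta_pos": [0,0,0],"turn": 0,"grip": -0.1},
    {"delta_pos": [0,0,0],"turn": 0,"grip": -1},
    {"delta_pos": [0,0,0],"turn": 0,"grip": -1},
    {"delta_pos": [0,0,0],"turn": 0,"grip": -1},
    {"delta_pos": [0,0,0],"turn": 0,"grip": -1},
    {"delta_pos": [0,0,0],"turn": 0,"grip": -1},
  ],
  grip_force=30,
)

```text
time: 8.55
tcp_pos: [0.6235, -0.2204, 0.0292]
orientation: [-0.105, 0.994, 0.0, -0.0]
wrist_force: [-0.6, -0.3, 0.7]
grip_width: 0.401
finger_force: 26.5
```

Emit:
step_arm(
  series=[
    {"delta_pos": [0,0,-0.01],"turn": 0,"grip": -1},
    {"delta_pos": [0,0,-0.02],"turn": 0,"grip": -1},
    {"delta_pos": [0,0,-0.02],"turn": 0,"grip": -1},
    {"delta_pos": [0,0,-0.03],"turn": 0,"grip": -1},
    {"delta_pos": [0,0,-0.03],"turn": 0,"grip": -1},
    {"delta_pos": [0,0,-0.03],"turn": 0,"grip": -1},
    {"delta_pos": [0,0,-0.03],"turn": 0,"grip": -1},
    {"delta_pos": [0,0,-0.03],"turn": 0,"grip": -1},
    {"delta_pos": [0,0,-0.02],"turn": 0,"grip": -1},
    {"delta_pos": [0,0,0],"turn": 0,"grip": -1},
    {"delta_pos": [0,0,0],"turn": 0,"grip": -1},
  ],
)

```text
time: 9.65
tcp_pos: [0.6233, -0.2203, 0.2491]
orientation: [-0.105, 0.994, -0.0, 0.0]
wrist_force: [0.5, -0.9, -1.6]
grip_width: 0.401
finger_force: 26.2
```

```bash
python3 - <<'E'
from h import *
s=telemetry.get_state();p=s['tcp_pos'];print(p,s['grip_width'],s['finger_force'])
look('side',dict(cap_center=p[2]+.014,cap_mouth=p[2]-.006),'side3')
look('wrist',dict(cap_center=p[2]+.014,sleeve_center=.054),'wrist3')
print(proj('side',p+[0,0,.014]),proj('wrist',p+[0,0,.034]))
a=cv2.imread('pics/side3.png');b=cv2.imread('pics/wrist3.png')
u=proj('side',p).astype(int);x=max(u[0]-50,0);y=max(u[1]-50,0)
A=cv2.resize(a[y:y+100,x:x+100],(400,400),interpolation=2)
B=cv2.resize(b[150:310,176:336],(400,400),interpolation=2);print(x,y)
cv2.imwrite('pics/c3.png',np.hstack([A,B]))
E
```

```text
[ 0.62332469 -0.2203269   0.24913714] 0.40136938895640745 26.164167583629023
side cap_center 0.7 [231.1 119.7] [ 0.6301 -0.2409  0.2631]
side cap_mouth 0.64 [234.2 130.3] [ 0.6171 -0.2196  0.2431]
wrist cap_center 0.86 [255.4 223.8] [ 0.6224 -0.2198  0.2631]
wrist sleeve_center 0.64 [257.9 113.9] [ 0.5475 -0.2326  0.054 ]
[231.72977578 122.70759814] [254.4112086  235.66085011]
181 77
```

View pics/c3.png

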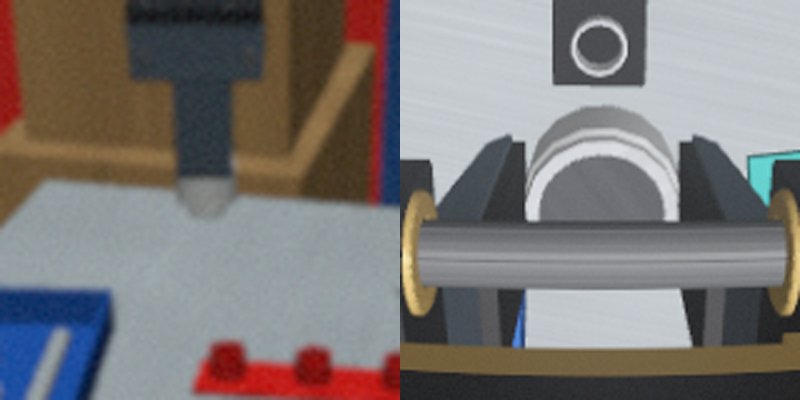

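The cap is held upright: in the side crop its bottom is at (205,215), and in the wrist crop the top disc is centred at about (602,200). The opening of 36.5 mm hints that the grip is on the narrow rim, so I'll check how high the cap sits.

```bash
python3 - <<'E'
from h import *
s=telemetry.get_state();p=s['tcp_pos'];ux=np.array([-.978,-.208,0])
b=cv2.cvtColor(cv2.imread('pics/wrist3.png'),6)
print('col254 rows185-225',b[185:226,253:256].mean(1).round().astype(int))
a=cv2.cvtColor(cv2.imread('pics/side3.png'),6)
print('side col232 rows 112-140',a[112:140,231:234].mean(1).round().astype(int))
v=np.array([.0,.615-0,0])-0*p; h=np.array([.406,.615,0])-[p[0],p[1],0];h/=np.linalg.norm(h)
for mz in(-.024,-.018,-.012,-.006,0):
    m=p+[0,0,mz];R=lambda r,z:proj('wrist',m+ux*r+[0,0,z])[1].round(1);S=lambda r,z:proj('side',m+h*r+[0,0,z])[1].round(1)
    print(mz,'wrist top18.5',R(.0185,.04),'rim20',R(.02,.035),'bodybot',R(.02,.01),'| side boss bot',S(.012,0),'body bot',S(.02,.01),'top',S(.0185,.04))
print('tips side',proj('side',p),proj('side',p+h*.016))
E
```

```text
col254 rows185-225 [189 202 201 201 200 200 201 172 129 130 131 132 131 131 132 130 165 198
 199 168 139 171 206 217 218 217 202 154 114 116 116 115 115 116 114 114
 113 113 113 112 112]
side col232 rows 112-140 [ 50  54  55  51  55  51  55  50  58  92 120 133 132 135 131 133 133 133
 135 139 151 157 156 158 156 157 157 158]
-0.024 wrist top18.5 197.3 rim20 193.1 bodybot 185.0 | side boss bot 138.6 body bot 136.3 top 125.0
-0.018 wrist top18.5 199.8 rim20 195.4 bodybot 186.8 | side boss bot 136.5 body bot 134.1 top 122.7
-0.012 wrist top18.5 202.4 rim20 197.8 bodybot 188.6 | side boss bot 134.3 body bot 131.9 top 120.5
-0.006 wrist top18.5 205.2 rim20 200.4 bodybot 190.6 | side boss bot 132.1 body bot 129.7 top 118.2
0 wrist top18.5 208.1 rim20 203.1 bodybot 192.8 | side boss bot 129.9 body bot 127.5 top 115.9
tips side [231.94238092 128.17260729] [232.01284834 130.54831993]
```

The edges fit a mouth about 4 mm below the TCP, with the cap centred. I'll carry it over at a mouth height of about 245 mm.

Emit:
step_arm(
  series=[
    {"delta_pos": [-0.002,0.015,0],"turn": 0,"grip": -1},
    {"delta_pos": [-0.0035,0.025,0],"turn": 0,"grip": -1},
    {"delta_pos": [-0.005,0.036,0],"turn": 0,"grip": -1},
    {"delta_pos": [-0.005,0.036,0],"turn": 0,"grip": -1},
    {"delta_pos": [-0.005,0.036,0],"turn": 0,"grip": -1},
    {"delta_pos": [-0.005,0.036,0],"turn": 0,"grip": -1},
    {"delta_pos": [-0.005,0.036,0],"turn": 0,"grip": -1},
    {"delta_pos": [-0.005,0.036,0],"turn": 0,"grip": -1},
    {"delta_pos": [-0.005,0.036,0],"turn": 0,"grip": -1},
    {"delta_pos": [-0.005,0.036,0],"turn": 0,"grip": -1},
    {"delta_pos": [-0.005,0.036,0],"turn": 0,"grip": -1},
    {"delta_pos": [-0.005,0.036,0],"turn": 0,"grip": -1},
    {"delta_pos": [-0.005,0.036,0],"turn": 0,"grip": -1},
    {"delta_pos": [-0.004,0.028,0],"turn": 0,"grip": -1},
    {"delta_pos": [-0.003,0.018,0],"turn": 0,"grip": -1},
    {"delta_pos": [-0.002,0.012,0],"turn": 0,"grip": -1},
    {"delta_pos": [0,0,0],"turn": 0,"grip": -1},
    {"delta_pos": [0,0,0],"turn": 0,"grip": -1},
  ],
)

```text
time: 11.75
tcp_pos: [0.588, 0.2766, 0.2491]
orientation: [-0.105, 0.994, -0.0, -0.0]
wrist_force: [-0.7, -0.6, -2.0]
grip_width: 0.402
finger_force: 26.2
```

```bash
python3 - <<'E'
from h import *
s=telemetry.get_state();p=s['tcp_pos'];print(s['grip_width'],s['finger_force'])
tool([.5886,.2783,.189])
look('side',dict(cap_mouth=p[2]-.004,shaft_tip=.174,fitted_top=.204),'side4')
look('wrist',dict(cap_center=p[2]+.016,fitted_top=.204,fitted=.066,clamp=0),'wrist4')
look('top',dict(fitted_top=.204,cap_center=p[2]+.016),'top4')
a=cv2.imread('pics/side4.png')
u=proj('side',p).astype(int);print(proj('side',p-[0,0,.004]),u)
x=u[0]-50;y=u[1]-40
A=cv2.resize(a[y:y+150,x:x+150],(600,600),interpolation=2);print(x,y)
cv2.imwrite('pics/c4.png',A)
E
```

```text
0.4018273859246462 26.17079609655775
tcp [0.588  0.2766 0.2491] y ang 102.09 delta tool [-0.001   0.0016  0.0601]
side cap_mouth 0.55 [170.9 262.1] [0.5897 0.2766 0.2451]
side cap_mouth 0.27 [259.7 216.5] [0.4846 0.1435 0.2451]
side shaft_tip 0.74 [175.4 303. ] [0.5866 0.2897 0.174 ]
side shaft_tip 0.4 [260.  216.2] [0.5002 0.047  0.174 ]
side fitted_top 0.59 [240.9 278.9] [0.4938 0.2506 0.204 ]
wrist cap_center 0.88 [254.5 222.9] [0.587  0.276  0.2651]
wrist fitted_top 0.59 [249.7  85.3] [0.4951 0.2522 0.204 ]
wrist fitted 0.9 [253.8  98.2] [0.4947 0.2544 0.066 ]
wrist clamp 0.88 [257.1 132.8] [0.5399 0.2686 0.    ]
top fitted_top 0.62 [120.2 199.6] [0.5007 0.2528 0.204 ]
top fitted_top 0.52 [104.2 160.2] [0.6008 0.2999 0.204 ]
top cap_center 0.5 [105.5 159.6] [0.5907 0.2755 0.2651]
[172.10454404 262.26893565] [171 260]
121 220
```

View pics/c4.png

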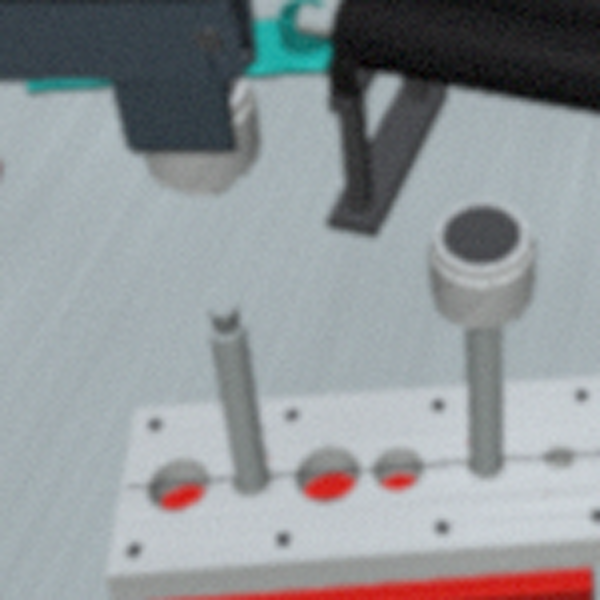

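The side crop shows the held cap with its underside near crop (200,185). The bare shaft tip is at crop (225,308), full picture about (177,297), and the fitted cap's top is at (483,235). I'll cross-check the shaft axis through the fitted cap's dark disc and the side picture.

```bash
python3 - <<'E'
from h import *
print('side pred tip',proj('side',[.5886,.2783,.174]),'stub base',proj('side',[.5886,.2783,.162]),'foot',proj('side',[.5886,.2783,.066]),'fit top',proj('side',[.4925,.2545,.204]))
print('side tip px->',atz('side',[177.2,297.2],.174),'foot',atz('side',[183.2,342],.066))
for c,f,roi in(('wrist','wrist4',(60,110,225,280)),('side','side4',(265,300,225,262))):
    g=cv2.cvtColor(cv2.imread(f'pics/{f}.png'),6);y0,y1,x0,x1=roi
    m=(g[y0:y1,x0:x1]<120).astype(np.uint8)
    n,l,s,ce=cv2.connectedComponentsWithStats(m)
    for i in range(1,n):
        if s[i][4]>80:
            uv=ce[i]+[x0,y0];P=atz(c,uv,.204);print(c,s[i],uv,P,'shaft',P+.1*np.array([.9695,.2452,0]))
E
```

```text
side pred tip [176.94909809 296.9994737 ] stub base [177.83685756 302.24877958] foot [184.23281328 340.06795158] fit top [241.16031098 280.89547268]
side tip px-> [0.58807819 0.27859644 0.174     ] foot [0.58901644 0.28213533 0.066     ]
wrist [  7   6  36  35 971] [249.25128733  83.13697219] [0.49325132 0.2521723  0.204     ] shaft [0.59020132 0.2766923  0.204     ]
side [  7   7  19  14 202] [240.95544554 278.38118812] [0.49392224 0.24958656 0.204     ] shaft [0.59087224 0.27410656 0.204     ]
```

The side view agrees: the tip was predicted at (176.9,297.0) and seen at (177.2,297.2). I'll lower to TCP z ≈ 0.189.

Emit:
step_arm(
  series=[
    {"delta_pos": [-0.001,0.001,0],"turn": 0,"grip": -1},
    {"delta_pos": [0,0,0.01],"turn": 0,"grip": -1},
    {"delta_pos": [0,0,0.015],"turn": 0,"grip": -1},
    {"delta_pos": [0,0,0.015],"turn": 0,"grip": -1},
    {"delta_pos": [0,0,0.01],"turn": 0,"grip": -1},
    {"delta_pos": [0,0,0.006],"turn": 0,"grip": -1},
    {"delta_pos": [0,0,0.004],"turn": 0,"grip": -1},
    {"delta_pos": [0,0,0],"turn": 0,"grip": -1},
    {"delta_pos": [0,0,0],"turn": 0,"grip": -1},
    {"delta_pos": [0,0,0],"turn": 0,"grip": -1},
  ],
)

```text
time: 13.35
tcp_pos: [0.589, 0.2785, 0.1898]
orientation: [-0.105, 0.994, 0.0, 0.0]
wrist_force: [0.1, -0.2, -0.8]
grip_width: 0.401
finger_force: 26.2
```

```bash
python3 - <<'E'
from h import *
s=telemetry.get_state();p=s['tcp_pos'];print(s['grip_width'],s['finger_force'],np.abs(s['qd']).max())
tool([.5888,.278,.189])
look('side',dict(cap_mouth=.185,shaft_tip=.174),'side5')
a=cv2.imread('pics/side5.png');print('tip',proj('side',[.5888,.278,.174]),'mouth',proj('side',p-[0,0,.004]))
cv2.imwrite('pics/c5.png',cv2.resize(a[240:340,125:225],(600,600),interpolation=2))
E
```

```text
0.401393140065488 26.17182019574102 0.0019554828163649727
tcp [0.589  0.2785 0.1898] y ang 102.1 delta tool [ 0.0003 -0.0004  0.0008]
side cap_mouth 0.73 [174.7 291.8] [0.5909 0.2782 0.185 ]
side shaft_tip 0.84 [172.8 298.3] [0.5939 0.2819 0.174 ]
tip [176.89800016 296.82910974] mouth [175.73878489 291.76267082]
```

View pics/c5.png

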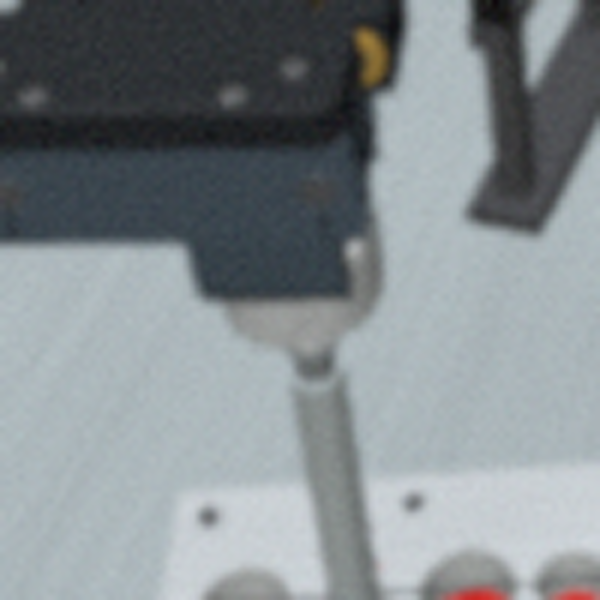

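The crop shows the cap just above the stub, upright and centred within about a pixel. The boss bottom is at crop (305,347) and the stub shoulder at (316,378). It sits perhaps 3 mm lower than I reckoned, so I'll raise it 2 mm and hand in.

Emit:
step_arm(
  series=[
    {"delta_pos": [0,0,-0.002],"turn": 0,"grip": -1},
    {"delta_pos": [0,0,0],"turn": 0,"grip": -1},
    {"delta_pos": [0,0,0],"turn": 0,"grip": -1},
    {"delta_pos": [0,0,0],"turn": 0,"grip": -1},
    {"delta_pos": [0,0,0],"turn": 0,"grip": -1},
  ],
)

```text
time: 14.0
tcp_pos: [0.5887, 0.2784, 0.1912]
orientation: [-0.105, 0.994, -0.0, -0.0]
wrist_force: [0.4, -0.3, -0.8]
grip_width: 0.401
finger_force: 26.2
```

```bash
python3 -c "
from h import *
print(job.finish_job())"
```

```text
the job is handed in; nothing more can be done
None
```

I handed the job in at 14.0 s with the cap gripped at about 26 N, upright, centred over the bare shaft to within about 2 mm by my estimate and roughly 1 cm above its tip; no verdict came back.

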